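Slide a thin brass hexagon out onto the bench pin and nest it in the tray

ROBOT

A 6-joint arm with a two-finger parallel gripper is mounted at the origin on the work surface. World frame = base frame: x ahead of the robot, y to its left, z up, the work surface at z = 0. Lengths are in m, angles in degrees, forces in N, time in s.
With the tool pointing down it reaches from about 0.4 to 0.925 m from the base axis. Payload 3.4 kg.
Tool frame: the origin (TCP) lies at the very end of the fingers, on their centre line; the grasp point (between the pads) lies 19 mm behind it; z points along the fingers, y is the direction in which the jaws open and shut (so a half turn about z gives the same grasp; the last joint's range is limited). The gripper opens to 85 mm and grips with 20 to 120 N. Pads are 22 mm wide; open, the fingers measure 114 mm over their backs; the gripper's body (76 mm by 85 mm) begins 54 mm behind the grasp point. The pads swing forward as they close: fully open they stand 13 mm farther back than shut.
Start: joints at [-72.966, 17.578, 86.31, -0, 76.112, -4.211], TCP at [0.208, -0.536, 0.231] pointing down, gripper open.
Joint ranges: [-179.03, 179.03], [-60, 130.46], [8.19, 133.38], [-81.62, 261.62], [5.75, 156.47], [-153.77, 153.77]. Speed limits (degrees/s): [147.25, 147.25, 180, 180, 180, 180].

INTERFACE

Orientations are given as a 3x3 rotation matrix whose columns are the frame's x, y, z axes.
In Python, from workcell import r, eyes gives the robot as it stands.
- The arm moves only by the tool step_arm, never from a script. Its argument "steps" is a list of rows, each a list of 5 numbers: the shift along the tool's x, y, z in m, then the turn about the tool's z in rad, then the finger opening in m, from 0 to 0.0854. A call has 1 to 5 rows; each row shifts and turns the commanded pose from where the row before left it, along the tool's axes as they then stand; what a row does not reach is not made up. A row lasts 1/10 s, in which the tool goes at most 50 mm and 8.59 degrees, less where a joint would pass 70% of its speed; a pose out of reach is approached as far as the arm can. A call is refused whole if a number of a shift passes 0.05 or a number of a turn 0.15, either way. A call with a gripper value outside its range is refused whole. The fingers move at their own pace and stop on an object; "force" is the grip in N (left out, the last holds). Time passes only in rows, so rows that do not move let the fingers close. It gives the time, the measured TCP pose, the force and the opening at its end, in the units of the state.
- r.observe(): the state, without advancing time (a new reading comes with each control period).
- eyes.capture(name): name is "scene" or "top" or "wrist"; returns the picture (400x640x3 uint8, red, green, blue); there is no depth.
- eyes.camera_info(name): a dict with "K" (3x3 intrinsics, pixels), "extrinsics" (4x4, takes a point from camera to world coordinates). Camera axes: x right, y up, looking along -z (the intrinsics and any distortion apply to the point x, -y, -z); pixel columns grow to the right and rows downward; lengths in m; the calibration is good to about 2 mm. A picture is of the moment at which its call begins: read the wrist's pose just before it. camera_info takes no time and is no camera call; for the wrist camera it gives the pose at the moment of the call.
- r.finish_job(): hands the job in, once; it reports no verdict.
The state is a dict: "t": time; "qpos": joint angles; "qvel": joint speeds; "tau": joint torques, N m; "tcp_pos": TCP position; "eef_rot": TCP orientation; "ft_force": force on the tool from outside, world axes, zero at the start; "torque": the same for the moment, N m; "gripper_width": opening from 0.0 (shut) to 1.0 (fully open).
Only numpy, scipy, OpenCV 4.12 (cv2) and the standard library are available. Lean on these libraries where they do the work, as an engineer would, in place of code of your own. Each camera call takes 0.05 s, during which the arm holds its last target.

TASK

Sweep the brass offcut off the bench pin into the catch tray below, then slide the thin loose brass hexagon over the bench top, without lifting it, out onto the cleared pin until its edges overhang the pin on both sides. Pick it up by the overhanging edges, lay it flat in the soldering tray and close it up snugly into the notch between the two hexagons already there, flat faces touching, so that the honeycomb is ready to solder. Leave the file, the finger ring and the spool of solder lying round about where they are.

Things in the scene. Friction and masses are not known exactly. Their poses are not given: they have to be found in the camera images.
- hexagon: loose brass hexagon sheet, 56 mm across flats, 64.7 mm across corners, 2.5 mm thick, 60 g, flat on the grey bench top (z = 0), too thin to grip there. Origin: centre of its underside; two corners on its x axis, flats facing +y and -y; z up. Same every 60 degrees. Slippery (friction 0.3) on bench, pin and tray; a fingertip pressing on it with a few newtons drags it along.
- bench_pin: bench pin: tongue of pale wood, 34 mm wide (y), 100 long (x), 16 thick, level from the bench's front edge (world x = 0.60) over the open cut-out; a V in its last 34 mm. Fixed. Origin on its top at the middle of its root; x runs to its tip, away from the robot. Its top is 0.7 mm below the bench top. Beside it is open air; 16 mm down a holder 92 mm wide stands out 4 mm, and one 50 mm wide 32 mm.
- offcut: the offcut: a small sawn-off end of square brass bar, 28 x 12 x 8 mm, 20 g, lying on the bench pin. Origin at the centre of its underside.
- catch_tray: the catch tray: an open sheet-metal tray, 360 (x) by 540 (y) by 50 mm, under the cut-out and the pin. Origin at the centre of its underside, 0.17 m below the bench top. Fixed.
- solder_tray: soldering tray: shallow dark steel tray on the bench, to the left or right, 174 mm (its x) by 122 mm (its y), walls 4 mm thick and 9 mm high, floor 4 mm thick (inside 166 by 114 mm, walls 5 mm above the floor). Fixed. Origin: centre of its underside; z up. The two hexagons lie side by side at its +x end and fill its width.
- hex_left: brass hexagon in the soldering tray, on its +y side, same size as the loose one; loose on the tray floor, corners along the tray's x, its -y flat against the other's +y flat (within 2 mm). Origin: centre of its underside.
- hex_right: the other brass hexagon in the soldering tray, on the tray's -y side. Origin at the centre of its underside.
- tray_nest (a point): on the soldering tray's floor, centre of the notch between the two hexagons: where the centre of the loose one's underside lies, to 2 mm, when nested with two corners along the tray's x. Axes as the tray's. The notch opens towards the tray's -x: the hexagon is closed up by moving it along +x until the faces touch.
- solder_spool: small steel spool of solder, 36 mm across, 22 mm high, standing on the bench near its front edge on the left; bystander. Origin at the centre of its underside.
- finger_ring: plain steel finger ring, 24 mm across, 6 mm high, lying near the bench's front edge on the right; bystander. Origin at the centre of its underside.
- file: flat file, 200 mm long with its wooden handle, 14 mm high, lying across between the robot and the hexagon; bystander. Origin at the middle of its length, on the bench; its tip is towards its +x.
- wood_block: grooved wooden filing block, 130 by 80 mm, 44 mm high, on the bench on the side opposite to the soldering tray; bystander, fixed. Origin at the centre of its underside.
Mind the look-alikes: they are no part of the job. What is shaped like the hexagon but orange or white is not meant.

How it is judged (in metres and radians):
On the way, in this order (a step that is already met when the one before it is completed fails the run):
1. the offcut lies in the catch tray (height (world z) of offcut between -0.19 and -0.1 m and linear speed of offcut below 0.1 m/s), for 0.1 s.
2. the hexagon lies flat on the bench pin, overhanging it on both sides (x of hexagon in the frame of bench_pin between 0.022 and 0.09 m and y of hexagon in the frame of bench_pin between -0.0105 and 0.0105 m and height (world z) of hexagon between -0.003 and 0.003 m and angle between hexagon's own z axis and vertical below 0.06 rad), for 0.2 s.
3. the hexagon is picked up clear of the pin (height (world z) of hexagon above 0.02 m), for 0.2 s.
At the end, for the whole second after the job is handed in: Three hexagons flat on the soldering tray floor, at rest, let go; the loose one within 8 mm of the notch centre, 58.5 mm of each other centre (56 = faces touch), 0.1 rad of the honeycomb; the other two within 60 mm of each other; offcut at rest in the catch tray (horizontal distance between hexagon and hex_left below 0.0585 m and horizontal distance between hexagon and hex_right below 0.0585 m and horizontal distance between hex_left and hex_right below 0.06 m and horizontal distance between hexagon and tray_nest below 0.008 m and (angle between the x axis of hexagon and the x axis of solder_tray, either way round below 0.1 rad or angle between the x axis of hexagon and the x axis of solder_tray, either way round between 0.9472 and 1.1472 rad) and height (world z) of hexagon between 0.002 and 0.006 m and angle between each of hexagon, hex_left, hex_right's own z axis and vertical below 0.04 rad and height (world z) of each of hex_left, hex_right below 0.006 m and height (world z) of offcut between -0.19 and -0.1 m and linear speed of each of hexagon, hex_left, hex_right below 0.02 m/s and linear speed of offcut below 0.05 m/s).
It fails at once if the hexagon is lifted straight off the bench top instead of being slid out onto the pin (world x of hexagon below 0.54 m and world y of hexagon between -0.11 and 0.11 m and height (world z) of hexagon between 0.012 and 0.03 m).
It fails at once if the file, the finger ring or the spool is shifted by more than 3 cm (distance of any of solder_spool, finger_ring, file from where it was at the start of the episode above 0.03 m).
It also fails if it takes over 61 s, if anything falls off the work surface, if the arm or the gripper's body presses on something with over 40 N, if the wrist force passes 120 N, or if a joint passes its speed limit or range.

## Working session

There is one attempt and no reset: what is moved stays moved. The work goes in short steps, Python scripts to look and compute and a tool call to move; the robot and the scene stay as the last step left them, time stands still between calls to the robot, and variables do not carry over. Pictures are saved under pics/ and viewed, and the job is handed in when it is done.

Besides the shell and the picture viewer there is one more tool, called after ">>>" as name(argument=value, ...) on one line, values as JSON. step_arm: Moves the arm, as the interface text tells. Its arguments: {"type":"object","properties":{"steps":{"type":"array","items":{"type":"array","items":{"type":"number"}}},"force":{"type":"number"}},"required":["steps"]}

```bash
ls; mkdir -p pics; python3 - <<'E'
from workcell import r, eyes
import cv2,numpy as np
for n in ("scene","top"):
    im=eyes.capture(n); cv2.imwrite(f"pics/{n}0.png",im[:,:,::-1])
    c=eyes.camera_info(n); print(n,np.round(c["K"],1).tolist(),np.round(c["extrinsics"],3).tolist(),[k for k in c])
s=r.observe(); print(s)
E
```

```text
pics
scene [[398.4, 0.0, 329.8], [0.0, 398.4, 202.3], [0.0, 0.0, 1.0]] [[0.57, -0.475, 0.67, 1.117], [0.822, 0.322, -0.471, -0.378], [0.008, 0.819, 0.574, 0.399], [0.0, 0.0, 0.0, 1.0]] ['K', 'extrinsics']
top [[367.3, 0.0, 313.3], [0.0, 367.3, 201.5], [0.0, 0.0, 1.0]] [[0.004, 0.988, -0.152, 0.416], [-1.0, 0.008, 0.03, 0.012], [0.031, 0.152, 0.988, 0.934], [0.0, 0.0, 0.0, 1.0]] ['K', 'extrinsics']
{'t': 0.1, 'qpos': array([-7.29661168e+01,  1.76191383e+01,  8.63763751e+01,  6.38390506e-04,
        7.61128568e+01, -4.21176207e+00]), 'qvel': array([-0.01958814, -0.11097575, -0.09068034, -0.04784288,  0.08825435,
       -0.03847042]), 'tau': array([ 1.20838962e-03, -4.58527493e+01, -2.52606672e+01, -2.00781028e-05,
        5.60553133e-03,  1.04588684e-07]), 'tcp_pos': array([ 0.20814977, -0.53531808,  0.23046173]), 'eef_rot': array([[ 9.32036427e-01,  3.62364186e-01, -5.43724324e-04],
       [ 3.62364563e-01, -9.32034678e-01,  1.81161156e-03],
       [ 1.49693224e-04, -1.88551439e-03, -9.99998211e-01]]), 'ft_force': array([-0.31717021, -0.4524397 ,  1.07954759]), 'torque': array([ 0.03506092,  0.0236195 , -0.01888405]), 'gripper_width': 1.0015192920215226}
```

View pics/top0.png

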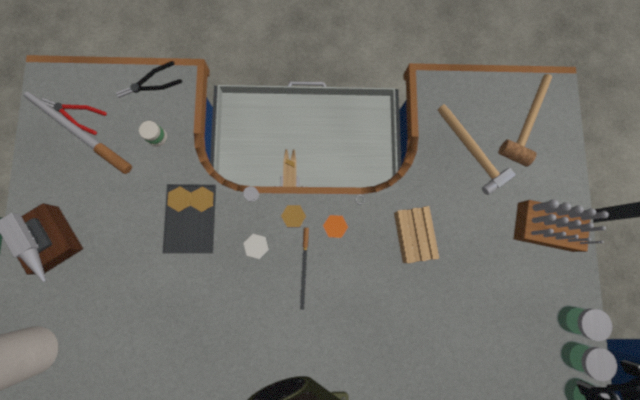

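View pics/scene0.png

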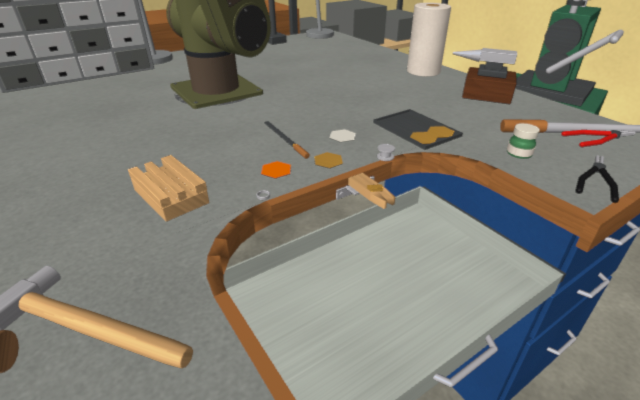

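The top view shows the brass hexagon at (293,216), with an orange look-alike at (335,227) and a white one at (256,246). The tray is at about (190,218) with its two hexagons at (190,198), the pin at (290,168), the spool at (251,193), the ring at (360,199) and the file at (304,268). The brass-coloured hexagon on the bench fits the description. I'll confirm it enlarged and measure it.

```bash
cat > h.py <<'E'
import numpy as np,cv2
from workcell import r,eyes
def ray(cam,px):
    c=eyes.camera_info(cam) if isinstance(cam,str) else cam
    K=np.array(c["K"]);E=np.array(c["extrinsics"])
    p=np.atleast_2d(np.array(px,float)); d=np.c_[(p[:,0]-K[0,2])/K[0,0],-(p[:,1]-K[1,2])/K[1,1],-np.ones(len(p))]
    return E[:3,3],d@E[:3,:3].T
def plane(cam,px,z):
    o,d=ray(cam,px); return o+d*((z-o[2])/d[:,2])[:,None]
def proj(cam,P):
    c=eyes.camera_info(cam) if isinstance(cam,str) else cam
    K=np.array(c["K"]);E=np.array(c["extrinsics"])
    q=(np.atleast_2d(P)-E[:3,3])@E[:3,:3]; return np.c_[K[0,0]*q[:,0]/-q[:,2]+K[0,2],K[1,1]*-q[:,1]/-q[:,2]+K[1,2]]
def cen(cnt):
    m=cv2.moments(cnt); return np.array([m['m10']/m['m00'],m['m01']/m['m00']])
def hexfit(P):
    "P: world xy contour points; centroid of area + 6-fold phase (corner dir), deg mod 60"
    c=cen((P*1e5).astype(np.float32).reshape(-1,1,2))/1e5
    d=P-c; th=np.arctan2(d[:,1],d[:,0]); rr=np.hypot(*d.T)
    # weight by arc length
    w=np.hypot(*(np.roll(P,-1,0)-np.roll(P,1,0)).T)
    ph=np.angle(np.sum(w*(rr-np.average(rr,weights=w))*np.exp(6j*th)))/6
    return c,np.degrees(ph),rr.min()*2,rr.max()*2
E
python3 - <<'E'
from h import *
im=cv2.imread("pics/top0.png")
hsv=cv2.cvtColor(im,cv2.COLOR_BGR2HSV)
for p in [(293,216),(190,199),(335,227),(290,165),(290,180),(285,155),(190,230),(304,280)]: print(p,hsv[p[1],p[0]])
cv2.imwrite("pics/c1.png",cv2.resize(im[130:270,150:380],None,fx=3.4,fy=3.4,interpolation=cv2.INTER_CUBIC))
ims=cv2.imread("pics/scene0.png")
cv2.imwrite("pics/c2.png",cv2.resize(ims[100:230,240:470],None,fx=3.4,fy=3.4,interpolation=cv2.INTER_CUBIC))
E
```

```text
(293, 216) [ 19 139 145]
(190, 199) [ 19 137 143]
(335, 227) [ 13 184 180]
(290, 165) [ 17 119 133]
(290, 180) [ 17  96 159]
(285, 155) [ 16  90 156]
(190, 230) [90  4 64]
(304, 280) [ 0  0 76]
```

View pics/c1.png

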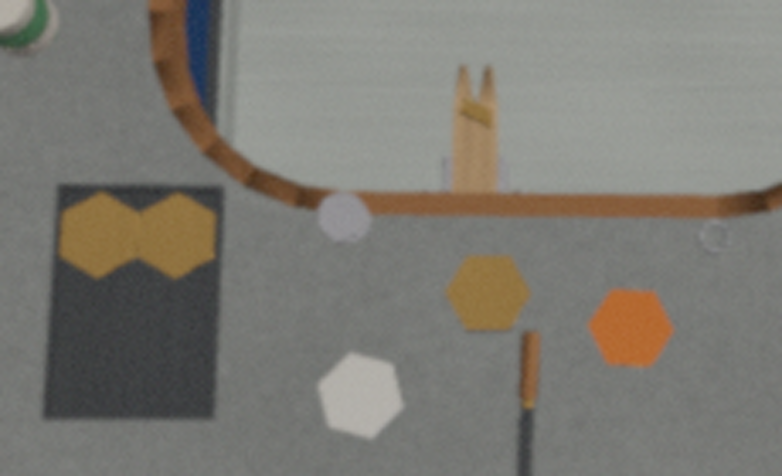

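View pics/c2.png

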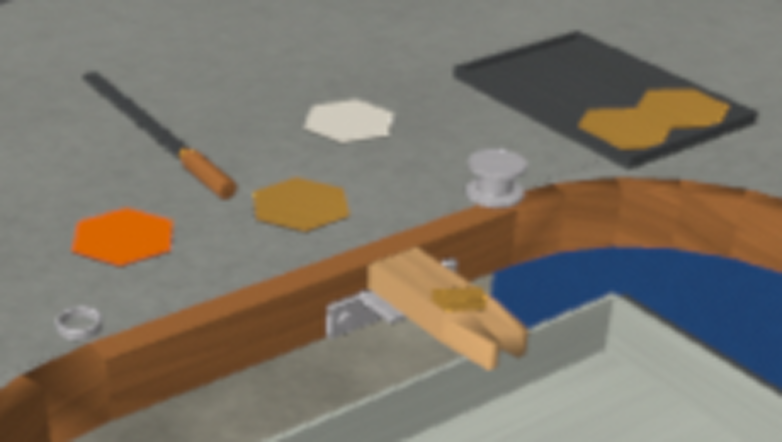

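The crop confirms it: the loose brass hexagon is at crop (488,293), the offcut lies diagonally across the pin at the V, and the orange and white hexagons are look-alikes. Next I'll measure.

```bash
python3 - <<'E'
from h import *
im=cv2.imread("pics/top0.png");ims=cv2.imread("pics/scene0.png")
def cnts(im,box,lo,hi,amin):
    hsv=cv2.cvtColor(im,cv2.COLOR_BGR2HSV); m=cv2.inRange(hsv,lo,hi)
    x0,y0,x1,y1=box; k=np.zeros_like(m);k[y0:y1,x0:x1]=m[y0:y1,x0:x1]
    k8=cv2.resize(cv2.GaussianBlur(k,(3,3),0.7),None,fx=8,fy=8,interpolation=cv2.INTER_CUBIC)
    c,_=cv2.findContours((k8>127).astype(np.uint8),cv2.RETR_EXTERNAL,cv2.CHAIN_APPROX_NONE)
    return [(q.reshape(-1,2)+.5)/8-.5 for q in c if cv2.contourArea(q)>amin*64]
for cam,I,box in(("top",im,(275,200,312,232)),("scene",ims,(308,145,350,172))):
    for c in cnts(I,box,(16,110,80),(24,255,255),80):
        P=plane(cam,c,.0025)[:,:2]; print("hex",cam,hexfit(P))
# pair
for cam,I,box in(("top",im,(160,180,220,220)),("scene",ims,(405,120,460,150))):
    for c in cnts(I,box,(16,110,60),(24,255,255),80):
        P=plane(cam,c,.0065)[:,:2]; R=cv2.minAreaRect((P*1000).astype(np.float32)); print("pair",cam,cen((P*1e5).astype(np.float32).reshape(-1,1,2))/1e5,R)
for c in cnts(im,(155,175,225,260),(0,0,20),(180,60,88),500):
    P=plane("top",c,.009)[:,:2]; print("tray",cv2.minAreaRect((P*1000).astype(np.float32)))
# union tray+brass
hsv=cv2.cvtColor(im,cv2.COLOR_BGR2HSV)
# pin
for c in cnts(im,(270,145,305,187),(10,75,90),(24,255,255),80):
    P=plane("top",c,-.0007)[:,:2]; print("pin",P.min(0),P.max(0),cv2.minAreaRect((P*1000).astype(np.float32)))
for x in (.615,.63,.645,.66,.68): 
    q=P[abs(P[:,0]-x)<.001]; print(x,q[:,1].min(),q[:,1].max())
for cam,I,box in(("top",im,(280,155,300,172)),("scene",ims,(355,178,395,200))):
    for c in cnts(I,box,(16,112,60),(25,255,255),10):
        P=plane(cam,c,.0063)[:,:2]; print("offcut",cam,cen((P*1e5).astype(np.float32).reshape(-1,1,2))/1e5,cv2.minAreaRect((P*1000).astype(np.float32)))
for n,c,p,z in(("spool","top",(251,194),.02),("ring","top",(360,199.5),.003),("ring","scene",(263,195),.003),("fileend","top",(306,228),.01),("filetip","top",(303,308),.01),("edge","top",(290,187),0),("edge","top",(300,187),0)): print(n,c,plane(c,p,z))
E
```

```text
hex top (array([0.52213988, 0.03476903]), np.float64(-29.89242647846367), np.float64(0.051006098526698004), np.float64(0.06015624804437579))
hex scene (array([0.52687362, 0.03094736]), np.float64(-29.983533923351796), np.float64(0.054715659696451986), np.float64(0.06598333631511408))
pair top [0.56366769 0.29575775] ((563.2463989257812, 295.7327575683594), (62.888145446777344, 113.72278594970703), 0.5602361559867859)
pair scene [0.56658778 0.29316221] ((565.56787109375, 294.05072021484375), (64.4369888305664, 111.95056915283203), 0.293359637260437)
tray ((515.22265625, 294.35955810546875), (124.97857666015625, 173.8069610595703), 89.96021270751953)
pin [0.59872599 0.02972511] [0.69570201 0.06256532] ((647.0145874023438, 45.511592864990234), (32.68405532836914, 97.05350494384766), 89.09015655517578)
0.615 0.02975068861324997 0.060522682644417264
0.63 0.029915556371935267 0.0607605937176704
0.645 0.031068780164240556 0.06099963877272317
0.66 0.030247656708253877 0.06123982593647749
0.68 0.033084928944178624 0.05894281278106149
offcut top [0.6604409  0.04493336] ((660.9087524414062, 44.78630065917969), (27.377445220947266, 13.574180603027344), 61.231529235839844)
offcut scene [0.66610041 0.03061644] ((665.5687866210938, 29.148242950439453), (49.84524917602539, 92.12596130371094), 81.3230209350586)
spool top [[0.57453934 0.14052281 0.02      ]]
ring top [[ 0.56565163 -0.13712119  0.003     ]]
ring scene [[ 0.57011492 -0.13858719  0.003     ]]
fileend top [[0.49070897 0.00165242 0.01      ]]
filetip top [[0.2957207  0.00765536 0.01      ]]
edge top [[0.59727814 0.04358927 0.        ]]
edge top [[0.59752965 0.01776591 0.        ]]
```

The hexagon is at about (0.524, 0.033) with corners along world y. The pin axis is at y≈0.045, the offcut at about (0.663, 0.045), and the tray is aligned with world axes. I'll move in for a wrist view.

>>> step_arm(steps=[[0.04, -0.025, 0, 0.123, 0.02], [0.04, -0.028, 0, 0.123, 0.02], [0.04, -0.03, 0, 0.124, 0.02], [0.03, -0.04, 0, 0, 0.02], [0.03, -0.04, 0, 0, 0.02]])

```text
t: 0.6
tcp_pos: [0.3651, -0.3447, 0.2309]
eef_rot: [[1.0, 0.0, -0.0], [0.0, -1.0, 0.001], [-0.0, -0.001, -1.0]]
ft_force: [1.4, -0.1, 0.2]
gripper_width: 0.239
```

>>> step_arm(steps=[[0.03, -0.04, 0, 0, 0.0], [0.03, -0.04, 0, 0, 0.0], [0.03, -0.04, 0, 0, 0.0], [0.03, -0.04, 0, 0, 0.0], [0.03, -0.04, 0, 0, 0.0]])

```text
t: 1.1
tcp_pos: [0.5148, -0.1443, 0.231]
eef_rot: [[1.0, 0.001, -0.0], [0.001, -1.0, 0.0], [-0.0, -0.0, -1.0]]
ft_force: [1.2, -0.3, 0.2]
gripper_width: 0.004
```

>>> step_arm(steps=[[0.02, -0.04, 0, 0, 0.0], [0.02, -0.04, 0, 0, 0.0], [0.02, -0.04, 0, 0, 0.0], [0.02, -0.04, 0, 0, 0.0], [0.0, -0.01, 0, 0, 0.0]])

```text
t: 1.6
tcp_pos: [0.5961, 0.028, 0.2307]
eef_rot: [[1.0, 0.005, 0.001], [0.005, -1.0, 0.002], [0.001, -0.002, -1.0]]
ft_force: [0.4, -0.1, 0.6]
gripper_width: -0.0
```

```bash
python3 - <<'E'
from h import *
c=eyes.camera_info("wrist"); im=eyes.capture("wrist"); cv2.imwrite("pics/w1.png",im[:,:,::-1])
s=r.observe(); print(np.round(c["K"],1).tolist(),np.round(c["extrinsics"],4).tolist(),s["tcp_pos"],s["qpos"],s["t"])
E
```

```text
[[294.9, 0.0, 327.7], [0.0, 294.9, 194.8], [0.0, 0.0, 1.0]] [[0.0053, 0.966, 0.2585, 0.6614], [-1.0, 0.0057, -0.001, 0.0284], [-0.0024, -0.2585, 0.966, 0.3734], [0.0, 0.0, 0.0, 1.0]] [0.59454762 0.02767532 0.23051631] [-1.46030981 19.24153993 83.87173887  0.09792936 76.94341336 88.24119257] 1.65
```

View pics/w1.png

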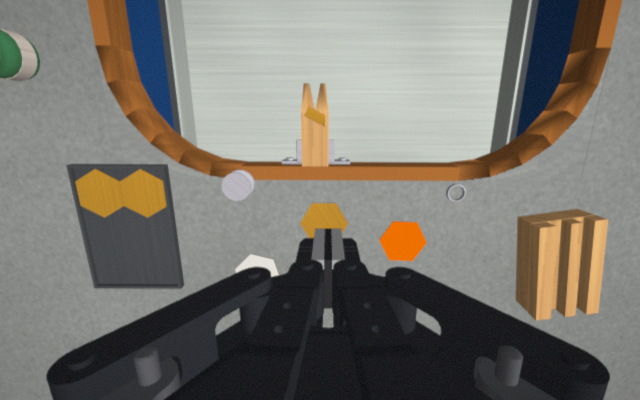

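The wrist view shows the loose brass hexagon at (325,218), just ahead of the shut fingertips. The pin is at (315,130) with the offcut at (315,117), and the tray pair is at (97,192) and (143,192).

```bash
cat >> h.py <<'E'
def cnts(im,box,lo,hi,amin):
    hsv=cv2.cvtColor(im,cv2.COLOR_BGR2HSV); m=cv2.inRange(hsv,lo,hi)
    x0,y0,x1,y1=box; k=np.zeros_like(m);k[y0:y1,x0:x1]=m[y0:y1,x0:x1]
    k8=cv2.resize(cv2.GaussianBlur(k,(3,3),0.7),None,fx=8,fy=8,interpolation=cv2.INTER_CUBIC)
    c,_=cv2.findContours((k8>127).astype(np.uint8),cv2.RETR_EXTERNAL,cv2.CHAIN_APPROX_NONE)
    return [(q.reshape(-1,2)+.5)/8-.5 for q in c if cv2.contourArea(q)>amin*64]
E
python3 - <<'E'
from h import *
im=cv2.imread("pics/w1.png"); w=eyes.camera_info("wrist")
B=((16,130,80),(25,255,255))
print("TCPpx",proj(w,r.observe()["tcp_pos"]))
for c in cnts(im,(295,198,355,238),*B,80):
    P=plane(w,c,.0025)[:,:2]; print("hex bbox",P.min(0),P.max(0),hexfit(P))
    print(cv2.approxPolyDP(c.astype(np.float32).reshape(-1,1,2),2,True).reshape(-1,2).tolist())
for c in cnts(im,(70,160,175,225),*B,80):
    P=plane(w,c,.0065)[:,:2]; print("pair",hexfit(P)[0],P.min(0),P.max(0))
for c in cnts(im,(300,105,330,128),(18,140,80),(25,255,255),20):
    P=plane(w,c,.0073)[:,:2]; print("off",cen((P*1e5).astype(np.float32).reshape(-1,1,2))/1e5,cv2.minAreaRect((P*1000).astype(np.float32)))
for c in cnts(im,(290,80,340,164),(10,75,110),(25,255,255),80):
    P=plane(w,c,-.0007)[:,:2]; print("pin",P.min(0),P.max(0))
    for x in (.61,.62,.63,.64,.65):
        q=P[abs(P[:,0]-x)<.0015]; print(x,q[:,1].min(),q[:,1].max())
hsv=cv2.cvtColor(im,cv2.COLOR_BGR2HSV)
print([ (p,hsv[p[1],p[0]].tolist()) for p in [(315,150),(315,117),(318,118),(315,165),(315,172)]])
print("edge",plane(w,[(260,163),(400,164)],0))
print("ring",plane(w,(457,193),.003),"spool",plane(w,(238,181),.022))
print("trayc",plane(w,[(68,164),(168,164),(182,288),(95,290)],.009))
E
```

```text
TCPpx [[328.33469989 244.67687785]]
hex bbox [0.50018009 0.00219732] [0.54966436 0.0643807 ] (array([0.52800841, 0.03480177]), np.float64(12.188262418436793), np.float64(0.026506147204427254), np.float64(0.06661476814968949))
[[336.0625, 203.8125], [310.8125, 203.9375], [300.5625, 221.4375], [308.9375, 237.1875], [313.3125, 236.9375], [316.4375, 227.4375], [339.5625, 227.4375], [343.1875, 230.1875], [347.0625, 222.9375]]
pair [0.56174765 0.29449746] [0.52946032 0.23816237] [0.59404851 0.35137646]
off [0.65941298 0.04348538] ((659.2256469726562, 42.468544006347656), (27.596662521362305, 13.11495304107666), 61.97519302368164)
pin [0.60057275 0.02775817] [0.69657733 0.06257506]
0.61 0.028884743465768904 0.061736779182909235
0.62 0.028936565208147694 0.06155859685088863
0.63 0.028065844127123707 0.06242740176191701
0.64 0.027953654106892364 0.06245027866120184
0.65 0.02785913428997978 0.062265316593995854
[((315, 150), [16, 127, 218]), ((315, 117), [20, 192, 191]), ((318, 118), [20, 195, 191]), ((315, 165), [16, 130, 210]), ((315, 172), [15, 179, 174])]
edge [[ 0.60093466  0.11477244  0.        ]
 [ 0.6006774  -0.06360537  0.        ]]
ring [[ 0.56371525 -0.13936108  0.003     ]] spool [[0.58218373 0.13768744 0.022     ]]
trayc [[0.5997319  0.35215966 0.009     ]
 [0.60044982 0.2273823  0.009     ]
 [0.42556193 0.2315012  0.009     ]
 [0.42155061 0.35416037 0.009     ]]
```

Wrist view: pin axis y≈0.045, edge x≈0.6005, offcut (0.660, 0.044), hexagon (0.523, 0.034). I'll go beside the offcut on its -y side and sweep towards +y.

>>> step_arm(steps=[[0.033, 0.013, 0.045, 0, 0.0], [0.033, 0.013, 0.045, 0, 0.0], [0.0, 0, 0.045, 0, 0.0], [0, 0, 0.045, 0, 0.0], [0, 0, 0.02, 0, 0.0]])

```text
t: 2.15
tcp_pos: [0.6473, -0.0004, 0.0378]
eef_rot: [[1.0, -0.0, -0.009], [-0.0, -1.0, -0.0], [-0.009, 0.0, -1.0]]
ft_force: [-0.7, 0.3, -0.1]
gripper_width: -0.001
```

>>> step_arm(steps=[[0, 0, 0.012, 0, 0.0], [0, 0, 0.012, 0, 0.0], [0, 0, 0, 0, 0.0]])

```text
t: 2.45
tcp_pos: [0.651, 0.0005, 0.018]
eef_rot: [[1.0, 0.0, -0.002], [0.0, -1.0, -0.0], [-0.002, 0.0, -1.0]]
ft_force: [-0.2, -0.3, -0.2]
gripper_width: 0.001
```

>>> step_arm(steps=[[0.004, 0, 0.005, 0, 0.0], [0.004, 0, 0.006, 0, 0.0], [0, 0, 0.004, 0, 0.0], [0, 0, 0, 0, 0.0]])

```text
t: 2.85
tcp_pos: [0.6597, 0.0013, 0.0036]
eef_rot: [[1.0, 0.001, -0.0], [0.001, -1.0, 0.0], [-0.0, -0.0, -1.0]]
ft_force: [0.0, 0.5, -0.2]
gripper_width: 0.0
```

```bash
python3 - <<'E'
from h import *
print(r.observe()["tcp_pos"]); im=eyes.capture("wrist"); cv2.imwrite("pics/w2.png",im[:,:,::-1])
E
```

```text
[0.65969247 0.00125468 0.00359161]
```

View pics/w2.png

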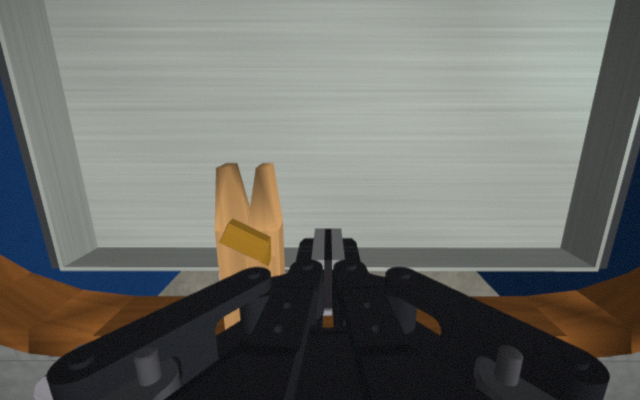

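The fingers stand beside the pin and the offcut is at (245,240). I'll check that the tray extends under the offcut before sweeping.

```bash
python3 - <<'E'
from h import *
w=eyes.camera_info("wrist")
print(plane(w,[(60,270),(605,270)],-.12),plane(w,[(95,248),(565,248)],-.167), plane(w,[(222,230),(270,262),(245,240)],.0073))
E
```

```text
[[ 0.57467736  0.27051771 -0.12      ]
 [ 0.57571938 -0.27685724 -0.12      ]] [[ 0.57653575  0.27080113 -0.167     ]
 [ 0.57754712 -0.27282459 -0.167     ]] [[0.6691623  0.05497746 0.0073    ]
 [0.6513889  0.03162531 0.0073    ]
 [0.66373163 0.04375575 0.0073    ]]
```

The tray begins at x≈0.576, so the offcut will fall inside it. Sweeping now.

>>> step_arm(steps=[[0, -0.012, 0, 0, 0.0], [0, -0.015, 0, 0, 0.0], [0, -0.015, 0, 0, 0.0], [0, -0.015, 0, 0, 0.0], [0, -0.015, 0, 0, 0.0]])

```text
t: 3.4
tcp_pos: [0.6595, 0.0752, 0.0039]
eef_rot: [[1.0, 0.002, 0.0], [0.002, -1.0, 0.0], [0.0, -0.0, -1.0]]
ft_force: [0.1, -1.0, -1.0]
gripper_width: -0.001
```

>>> step_arm(steps=[[0, -0.015, 0, 0, 0.0], [0, -0.01, -0.01, 0, 0.0], [0, 0, -0.04, 0, 0.0], [0, 0, -0.04, 0, 0.0]])

```text
t: 3.8
tcp_pos: [0.6585, 0.0992, 0.094]
eef_rot: [[1.0, 0.002, -0.003], [0.002, -1.0, -0.0], [-0.003, 0.0, -1.0]]
ft_force: [1.0, 0.4, 1.0]
gripper_width: 0.003
```

```bash
python3 - <<'E'
from h import *
print(r.observe()["tcp_pos"]); im=eyes.capture("wrist"); cv2.imwrite("pics/w3.png",im[:,:,::-1])
E
```

```text
[0.65850447 0.09915088 0.0940199 ]
```

View pics/w3.png

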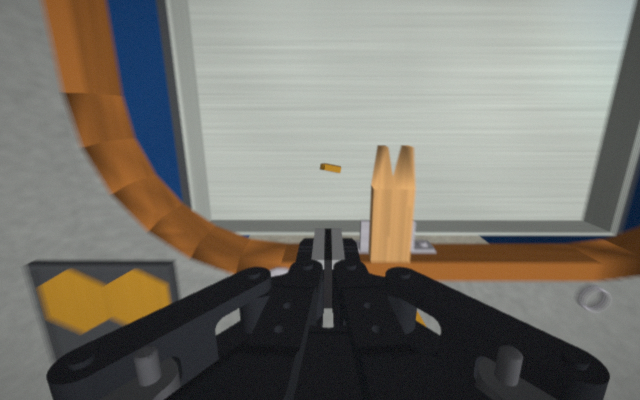

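The offcut lies in the catch tray at (330,168) and the pin is clear. I'll step back behind the hexagon for a close look.

>>> step_arm(steps=[[-0.042, 0.013, -0.001, 0, 0.02], [-0.042, 0.013, -0.001, 0, 0.02], [-0.042, 0.013, -0.001, 0, 0.02], [-0.042, 0.013, 0, 0, 0.02], [-0.04, 0.013, 0, 0, 0.02]])

```text
t: 4.35
tcp_pos: [0.45, 0.0328, 0.0974]
eef_rot: [[1.0, 0.001, 0.001], [0.001, -1.0, -0.0], [0.001, 0.0, -1.0]]
ft_force: [0.1, -0.0, -0.5]
gripper_width: 0.232
```

>>> step_arm(steps=[[0, 0, 0, 0, 0.02]])

```text
t: 4.45
tcp_pos: [0.443, 0.0324, 0.0964]
eef_rot: [[1.0, -0.0, -0.009], [-0.0, -1.0, -0.0], [-0.009, 0.0, -1.0]]
ft_force: [0.5, 0.5, -0.4]
gripper_width: 0.232
```

```bash
python3 - <<'E'
from h import *
w=eyes.camera_info("wrist");print(r.observe()["tcp_pos"]); im=eyes.capture("wrist")[:,:,::-1].copy(); cv2.imwrite("pics/w4.png",im)
for c in cnts(im,(180,20,480,300),(16,130,80),(25,255,255),300):
    P=plane(w,c,.0025)[:,:2]; print("hex",P.min(0),P.max(0),hexfit(P))
E
```

```text
[0.44299376 0.03240979 0.0964375 ]
hex [ 0.49660655 -0.08588754] [ 0.52591639 -0.06016581] (array([ 0.51399931, -0.0746806 ]), np.float64(-21.51253317670843), np.float64(0.0145505531118079), np.float64(0.041102561693392825))
hex [0.49634053 0.0020237 ] [0.55150268 0.06551646] (array([0.52407899, 0.03376461]), np.float64(-29.546912131918713), np.float64(0.054284902144689506), np.float64(0.06350833748950947))
```

View pics/w4.png

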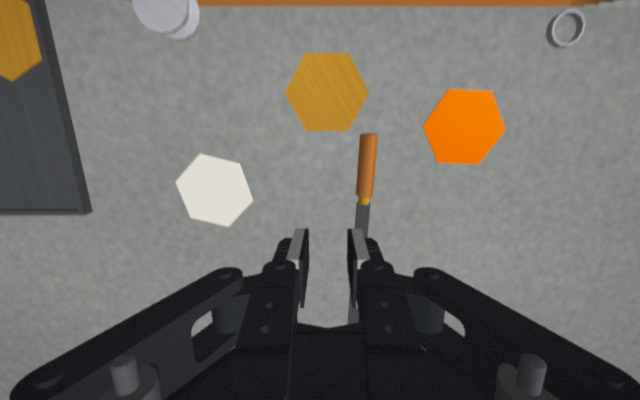

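The hexagon is at (0.524, 0.034), corners along y to within 0.5°. I'll go over it, pre-turned 30°, and lower.

>>> step_arm(steps=[[0.041, -0.001, 0.01, 0, 0.02], [0.04, -0.0005, 0.025, 0, 0.02], [0, 0, 0.02, 0.131, 0.02], [0, 0, 0.01, 0.131, 0.02], [0, 0, 0.01, 0.131, 0.02]])

```text
t: 5.0
tcp_pos: [0.5352, 0.035, 0.0212]
eef_rot: [[0.922, -0.387, 0.002], [-0.387, -0.922, 0.0], [0.002, -0.001, -1.0]]
ft_force: [0.1, 0.3, 1.0]
gripper_width: 0.235
```

>>> step_arm(steps=[[0, 0, 0.005, 0.131, 0.02], [0, 0, 0, 0, 0.02], [0, 0, 0, 0, 0.02]])

```text
t: 5.3
tcp_pos: [0.5343, 0.0348, 0.017]
eef_rot: [[0.868, -0.497, 0.002], [-0.497, -0.868, -0.0], [0.002, -0.001, -1.0]]
ft_force: [-0.1, 0.1, 0.3]
gripper_width: 0.234
```

>>> step_arm(steps=[[-0.0087, 0.005, 0.004, 0, 0.02], [0, 0, 0.004, 0, 0.02], [0, 0, 0.003, 0, 0.02], [0, 0, 0.002, 0, 0.02], [0, 0, 0, 0, 0.02]])

```text
t: 5.8
tcp_pos: [0.5226, 0.0345, 0.0035]
eef_rot: [[0.866, -0.499, -0.0], [-0.499, -0.866, 0.0], [-0.0, 0.0, -1.0]]
ft_force: [0.0, -0.1, -0.5]
gripper_width: 0.235
```

>>> step_arm(steps=[[0, 0, 0.001, 0, 0.02], [0, 0, 0.001, 0, 0.02], [0, 0, 0, 0, 0.02]])

```text
t: 6.1
tcp_pos: [0.523, 0.0345, 0.0027]
eef_rot: [[0.866, -0.5, 0.001], [-0.5, -0.866, -0.0], [0.001, -0.0, -1.0]]
ft_force: [-1.8, -0.1, 7.4]
gripper_width: 0.236
```

Contact at 7 N. Turning the plate back 30°.

>>> step_arm(steps=[[0, 0, 0, -0.1, 0.02], [0, 0, 0, -0.131, 0.02], [0, 0, 0, -0.131, 0.02], [0, 0, 0, -0.131, 0.02], [0, 0, 0, -0.031, 0.02]])

```text
t: 6.6
tcp_pos: [0.5238, 0.0345, 0.0027]
eef_rot: [[1.0, 0.004, 0.002], [0.004, -1.0, -0.0], [0.002, 0.0, -1.0]]
ft_force: [-0.7, -0.0, 6.2]
gripper_width: 0.236
```

```bash
python3 - <<'E'
from h import *
print(r.observe()["ft_force"]);w=eyes.camera_info("top"); im=eyes.capture("wrist")[:,:,::-1].copy(); cv2.imwrite("pics/w5.png",im)
E
```

```text
[-0.71722499 -0.04429476  6.20846234]
```

View pics/w5.png

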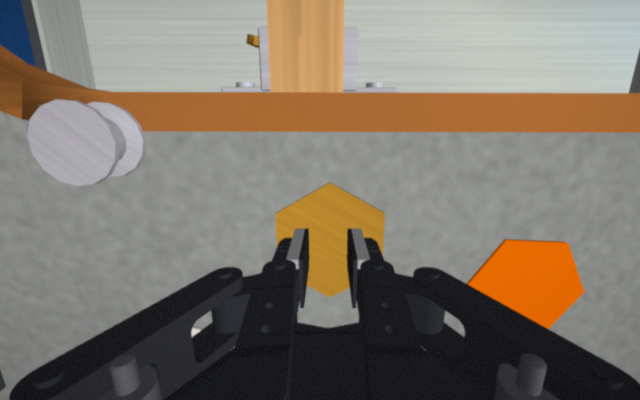

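The hexagon now points a corner at +x. I'll drag it towards the pin, shifting +y on the bench first.

>>> step_arm(steps=[[0.006, -0.002, 0, 0, 0.02], [0.01, -0.003, 0, 0, 0.02], [0.01, -0.003, 0, 0, 0.02], [0.01, -0.003, 0, 0, 0.02], [0.006, 0, 0, 0, 0.02]])

```text
t: 7.15
tcp_pos: [0.5654, 0.0459, 0.0027]
eef_rot: [[1.0, 0.001, 0.001], [0.001, -1.0, 0.0], [0.001, -0.0, -1.0]]
ft_force: [-3.0, -0.9, 8.1]
gripper_width: 0.237
```

```bash
python3 - <<'E'
from h import *
print(r.observe()["ft_force"],r.observe()["tcp_pos"]);w=eyes.camera_info("wrist"); im=eyes.capture("wrist")[:,:,::-1].copy(); cv2.imwrite("pics/w6.png",im)
w3=None
print("offcut",plane(w,(252,40),-.165))
E
```

```text
[-3.03081336 -0.86805947  8.14132182] [0.56536352 0.04585123 0.00267556]
offcut [[ 0.70056869  0.11884391 -0.165     ]]
```

View pics/w6.png

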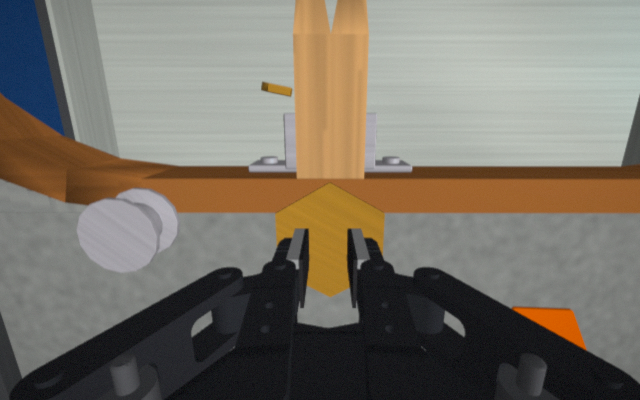

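It drags without slipping and is centred on the pin (hexagon at 330, pin 297–364 px). The offcut lies in the tray at (277,88). Continuing.

>>> step_arm(steps=[[0.008, 0, 0, 0, 0.02], [0.01, 0, 0, 0, 0.02], [0.01, 0, 0, 0, 0.02], [0.01, 0, 0, 0, 0.02], [0.008, 0, 0.0003, 0, 0.02]])

```text
t: 7.7
tcp_pos: [0.6108, 0.0456, 0.0025]
eef_rot: [[1.0, 0.001, -0.0], [0.001, -1.0, -0.0], [-0.0, 0.0, -1.0]]
ft_force: [-3.5, 0.1, 11.1]
gripper_width: 0.231
```

>>> step_arm(steps=[[0.008, 0, 0.0005, 0, 0.02], [0.008, 0, 0.0003, 0, 0.02], [0.008, 0, 0, 0, 0.02], [0.006, 0, 0, 0, 0.02], [0, 0, 0, 0, 0.02]])

```text
t: 8.2
tcp_pos: [0.6423, 0.0456, 0.002]
eef_rot: [[1.0, 0.001, 0.003], [0.001, -1.0, 0.0], [0.003, -0.0, -1.0]]
ft_force: [-0.7, -0.7, 6.7]
gripper_width: 0.236
```

```bash
python3 - <<'E'
from h import *
print(r.observe()["ft_force"],r.observe()["tcp_pos"]);w=eyes.camera_info("wrist"); im=eyes.capture("wrist")[:,:,::-1].copy(); cv2.imwrite("pics/w7.png",im)
E
```

```text
[-0.68417879 -0.67572793  6.73314374] [0.64225825 0.04563121 0.00199797]
```

View pics/w7.png

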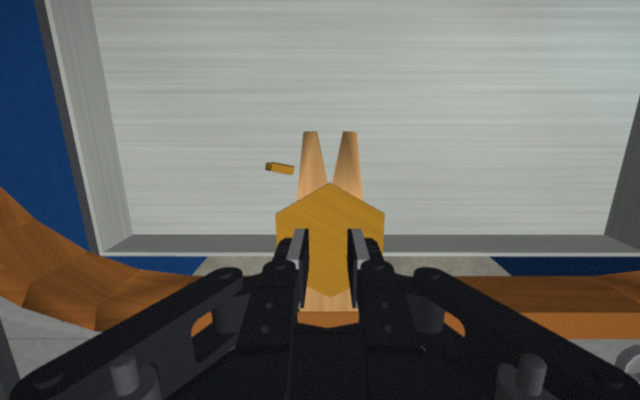

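The hexagon lies on the pin overhanging both sides. I'll lift the fingers off, open, and look.

>>> step_arm(steps=[[0, 0, -0.01, 0, 0.02], [0, 0, -0.03, 0, 0.068], [0, 0, 0, 0, 0.068], [0, 0, 0, 0, 0.068]])

```text
t: 8.65
tcp_pos: [0.6412, 0.0457, 0.0417]
eef_rot: [[1.0, 0.001, 0.002], [0.001, -1.0, 0.0], [0.002, -0.0, -1.0]]
ft_force: [-1.1, -0.1, -0.8]
gripper_width: 0.733
```

```bash
python3 - <<'E'
from h import *
s=r.observe();print(s["gripper_width"],s["tcp_pos"]);w=eyes.camera_info("wrist"); im=eyes.capture("wrist")[:,:,::-1].copy(); cv2.imwrite("pics/w8.png",im)
for c in cnts(im,(180,20,480,330),(18,165,80),(25,255,255),300):
    P=plane(w,c,.0018)[:,:2]; print("hex",P.min(0),P.max(0),hexfit(P))
print("tcp px",proj(w,s["tcp_pos"]), proj(w,s["tcp_pos"]+np.array([[0,.034,0],[0,-.034,0],[0,.034,.007],[0,.034,.013]])))
E
```

```text
0.732599703181044 [0.64119128 0.04566137 0.04169573]
hex [0.61071941 0.01710964] [0.67445397 0.07270179] (array([0.64276823, 0.04501218]), np.float64(0.4329372836965008), np.float64(0.0545089741721932), np.float64(0.06410557096289243))
tcp px [[328.35402086 244.73222655]] [[263.58338768 244.63226219]
 [393.12735784 244.83219507]
 [260.64886698 250.50086546]
 [257.91141934 255.97535204]]
```

View pics/w8.png

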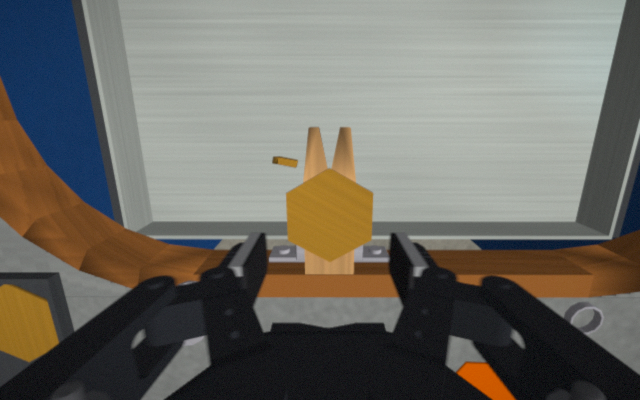

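The hexagon is centred on the pin at (0.6427, 0.045), yaw ≈0.4°, with open fingers clear either side. Going down and gripping on the ±y flats.

>>> step_arm(steps=[[0.0015, 0.0004, 0.015, 0, 0.07], [0, 0, 0.015, 0, 0.07], [0, 0, 0.012, 0, 0.07], [0, 0, 0.005, 0, 0.07], [0, 0, 0, 0, 0.07]])

```text
t: 9.2
tcp_pos: [0.6407, 0.0453, -0.0085]
eef_rot: [[1.0, 0.001, -0.004], [0.001, -1.0, 0.0], [-0.004, -0.0, -1.0]]
ft_force: [-0.4, -0.3, -0.4]
gripper_width: 0.822
```

>>> step_arm(steps=[[0.001, 0, 0, 0, 0.07]])

```text
t: 9.3
tcp_pos: [0.6429, 0.0453, -0.0068]
eef_rot: [[1.0, 0.001, -0.001], [0.001, -1.0, 0.0], [-0.001, -0.0, -1.0]]
ft_force: [-0.4, -0.7, 1.5]
gripper_width: 0.821
```

```bash
python3 - <<'E'
from h import *
s=r.observe();print(s["gripper_width"],s["tcp_pos"]);im=eyes.capture("wrist")[:,:,::-1].copy(); cv2.imwrite("pics/w9.png",im)
im=eyes.capture("scene")[:,:,::-1].copy(); cv2.imwrite("pics/s9.png",cv2.resize(im[100:260,270:470],None,fx=4,fy=3.7))
E
```

```text
0.8207208435598091 [ 0.6429148   0.04527798 -0.00681924]
```

View pics/w9.png

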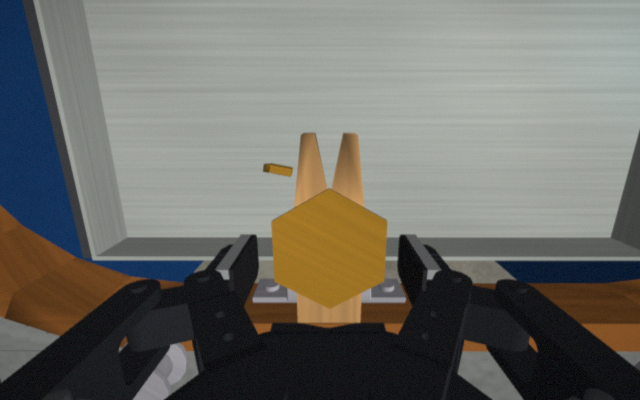

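View pics/s9.png

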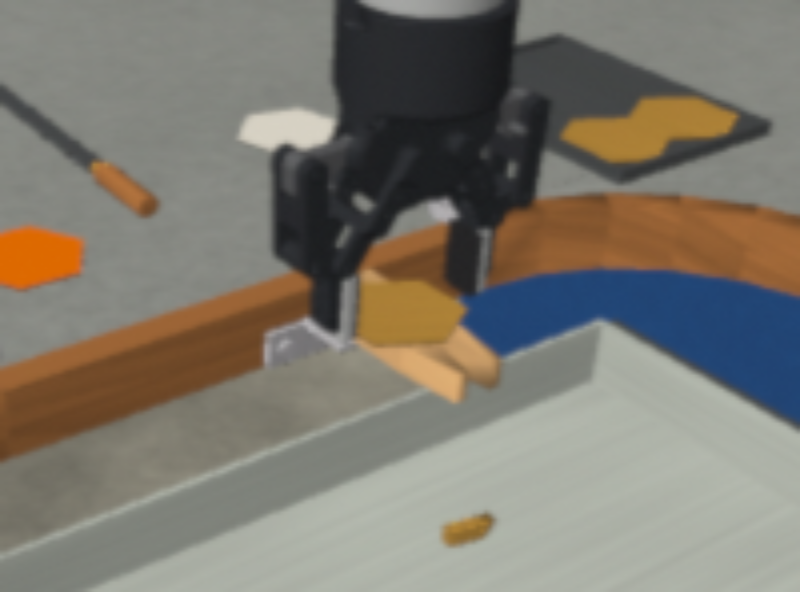

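The fingertips stand either side, slightly below the plate level, and the offcut lies in the tray. Closing gently.

>>> step_arm(steps=[[0, 0, 0, 0, 0.05], [0, 0, 0, 0, 0.05], [0, 0, 0, 0, 0.05], [0, 0, 0, 0, 0.05]], force=30)

```text
t: 9.8
tcp_pos: [0.6439, 0.0453, -0.0053]
eef_rot: [[1.0, 0.001, 0.002], [0.001, -1.0, 0.0], [0.002, -0.0, -1.0]]
ft_force: [0.1, -0.7, 5.9]
gripper_width: 0.639
```

>>> step_arm(steps=[[0, 0, -0.003, 0, 0.05], [0, 0, -0.007, 0, 0.05], [0, 0, -0.015, 0, 0.05], [0, 0, -0.02, 0, 0.05], [0, 0, 0, 0, 0.05]])

```text
t: 10.3
tcp_pos: [0.6457, 0.0453, 0.0422]
eef_rot: [[1.0, 0.001, 0.006], [0.001, -1.0, 0.0], [0.006, -0.0, -1.0]]
ft_force: [1.5, -0.1, 0.4]
gripper_width: 0.638
```

```bash
python3 - <<'E'
from h import *
s=r.observe();print(s["gripper_width"],s["tcp_pos"]);im=eyes.capture("wrist")[:,:,::-1].copy(); cv2.imwrite("pics/w10.png",im)
im=eyes.capture("scene")[:,:,::-1].copy(); cv2.imwrite("pics/s10.png",cv2.resize(im[80:240,270:470],None,fx=4,fy=3.7))
E
```

```text
0.63774952151849 [0.64569638 0.04531709 0.04215598]
```

View pics/w10.png

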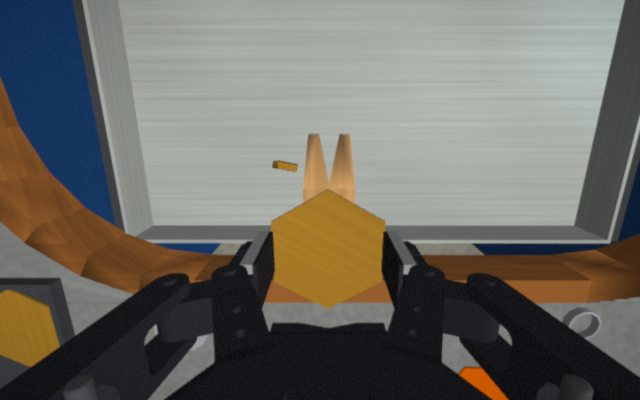

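View pics/s10.png

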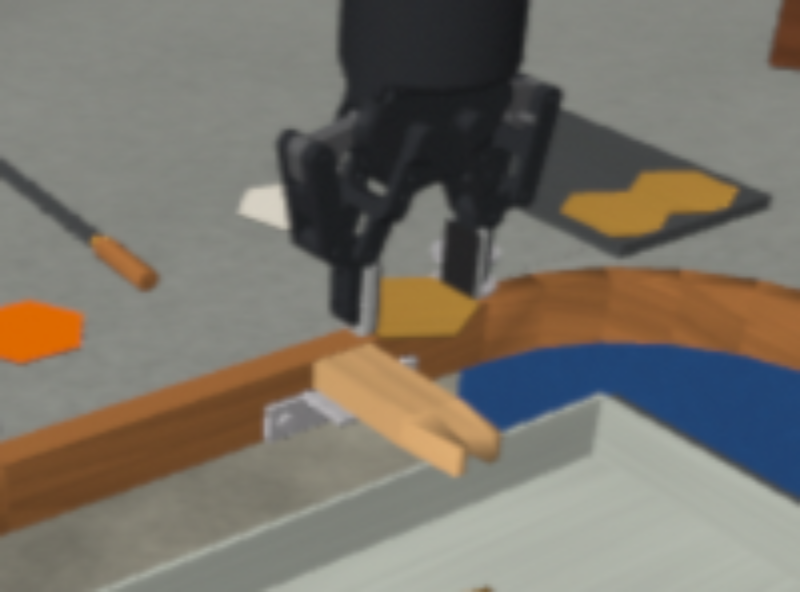

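The plate is held level and clear of the pin. Carrying it over to the tray.

>>> step_arm(steps=[[-0.01, -0.01, -0.03, 0, 0.05], [-0.022, -0.03, -0.03, 0, 0.05], [-0.022, -0.035, 0, 0, 0.05], [-0.022, -0.035, 0, 0, 0.05], [-0.022, -0.035, 0, 0, 0.05]])

```text
t: 10.9
tcp_pos: [0.5435, 0.191, 0.0982]
eef_rot: [[1.0, 0.0, -0.001], [0.0, -1.0, -0.0], [-0.001, 0.0, -1.0]]
ft_force: [0.7, 0.6, -2.2]
gripper_width: 0.64
```

>>> step_arm(steps=[[-0.022, -0.035, 0, 0, 0.05], [-0.022, -0.035, 0, 0, 0.05], [-0.013, -0.025, 0, 0, 0.05], [0, -0.01, 0, 0, 0.05], [0, 0, 0, 0, 0.05]])

```text
t: 11.4
tcp_pos: [0.4877, 0.2963, 0.0982]
eef_rot: [[1.0, 0.003, -0.0], [0.003, -1.0, -0.0], [-0.0, 0.0, -1.0]]
ft_force: [-0.1, -0.4, 0.9]
gripper_width: 0.634
```

```bash
python3 - <<'E'
from h import *
s=r.observe();w=eyes.camera_info("wrist");im=eyes.capture("wrist")[:,:,::-1].copy(); cv2.imwrite("pics/w11.png",im)
np.save("w11.npy",{"K":np.array(w["K"]),"extrinsics":np.array(w["extrinsics"]),"tcp":s["tcp_pos"]},allow_pickle=True)
print(s["gripper_width"],s["tcp_pos"],np.round(s["eef_rot"],4).tolist())
E
```

```text
0.63437672862687 [0.4877076  0.29629932 0.09816167] [[1.0, 0.0033, -0.0], [0.0033, -1.0, -0.0002], [-0.0, 0.0002, -1.0]]
```

View pics/w11.png

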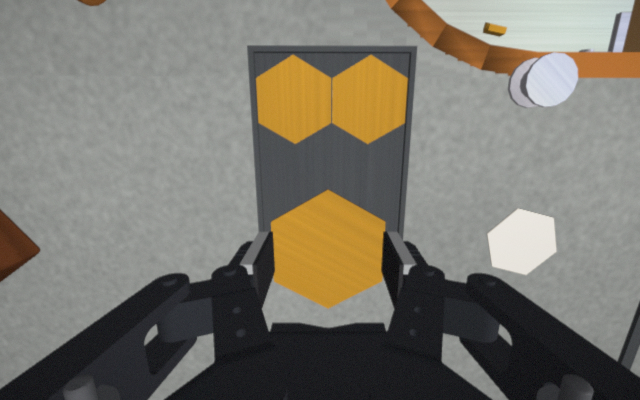

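The held plate is at (328,247). The tray pair is at (294,99) and (369,99), with the notch opening towards it. Measuring both.

```bash
python3 - <<'E'
from h import *
im=cv2.imread("pics/w11.png");w=np.load("w11.npy",allow_pickle=True).item();t=w["tcp"];print(t)
hsv=cv2.cvtColor(im,cv2.COLOR_BGR2HSV);print(hsv[100,294],hsv[100,369],hsv[100,331],hsv[247,328])
B=((17,130,80),(26,255,255))
for c in cnts(im,(240,45,420,150),*B,300):
    P=plane(w,c,.0065)[:,:2]; print("pair",hexfit(P)[0],P.min(0),P.max(0),cv2.minAreaRect((P*1000).astype(np.float32)))
for nm,b in(("L",(240,45,331,150)),("R",(332,45,420,150))):
    for c in cnts(im,b,*B,300):
        P=plane(w,c,.0065)[:,:2]; print(nm,hexfit(P))
for c in cnts(im,(262,180,394,315),*B,300):
  for h in (.005,.0075):
    P=plane(w,c,t[2]+h)[:,:2]; print("held",P.min(0),P.max(0),hexfit(P),hexfit(P)[0]-t[:2])
print("tray",plane(w,[(248,46),(417,46)],.009),plane(w,[(258,54),(408,54)],.009))
print("spool top",plane(w,(553,79),.022))
E
```

```text
[0.4877076  0.29629932 0.09816167]
[ 20 192 202] [ 20 196 200] [ 17 119 133] [ 20 192 195]
pair [0.56420376 0.29414593] [0.5319763  0.23702829] [0.59624196 0.35110507] ((564.1094970703125, 294.08099365234375), (64.03809356689453, 114.08289337158203), 0.22365806996822357)
L (array([0.56410884, 0.32278231]), np.float64(0.11420689447542748), np.float64(0.05557574127774184), np.float64(0.06465306078175528))
R (array([0.56429159, 0.26573613]), np.float64(0.11948789717226847), np.float64(0.05547051661628446), np.float64(0.06483358853450542))
held [0.45333668 0.26801267] [0.51877352 0.32525729] (array([0.48611808, 0.29670606]), np.float64(0.28098223904471153), np.float64(0.05507948043316461), np.float64(0.06556947447102994)) [-0.00158951  0.00040673]
held [0.45514976 0.26853689] [0.51939805 0.32474175] (array([0.48733574, 0.29670911]), np.float64(0.28098224489018236), np.float64(0.0540790521941226), np.float64(0.06437851356520023)) [-0.00037186  0.00040978]
tray [[0.60107077 0.35422471 0.009     ]
 [0.60154283 0.23309351 0.009     ]] [[0.59583497 0.34735818 0.009     ]
 [0.59625732 0.23915051 0.009     ]]
spool top [[0.57829639 0.14045248 0.022     ]]
```

The notch centre is at about (0.516, 0.294). The held plate's centre coincides with the TCP to 0.5 mm. I'll lower it 8 mm short of the notch.

>>> step_arm(steps=[[0.01, 0.0013, 0.025, 0, 0.05], [0.01, 0.0012, 0.025, 0, 0.05], [0, 0, 0.02, 0, 0.05], [0, 0, 0.012, 0, 0.05], [0, 0, 0, 0, 0.05]])

```text
t: 11.95
tcp_pos: [0.507, 0.2907, 0.0147]
eef_rot: [[1.0, -0.001, -0.004], [-0.001, -1.0, -0.002], [-0.004, 0.002, -1.0]]
ft_force: [-0.4, -0.5, -0.6]
gripper_width: 0.635
```

>>> step_arm(steps=[[0, 0, 0.005, 0, 0.05], [0, 0, 0.003, 0, 0.05], [0, 0, 0, 0, 0.05]])

```text
t: 12.25
tcp_pos: [0.5081, 0.2927, 0.0091]
eef_rot: [[1.0, 0.001, 0.001], [0.001, -1.0, 0.0], [0.001, -0.0, -1.0]]
ft_force: [-1.1, 0.5, -0.3]
gripper_width: 0.633
```

>>> step_arm(steps=[[0, -0.001, 0.004, 0, 0.05], [0, 0, 0.002, 0, 0.05], [0, 0, 0, 0, 0.05]])

```text
t: 12.55
tcp_pos: [0.5077, 0.2937, 0.0026]
eef_rot: [[1.0, 0.001, -0.0], [0.001, -1.0, -0.0], [-0.0, 0.0, -1.0]]
ft_force: [-0.0, -0.1, -1.0]
gripper_width: 0.633
```

>>> step_arm(steps=[[0, 0, 0.001, 0, 0.05], [0, 0, 0.001, 0, 0.05], [0, 0, 0, 0, 0.05]])

```text
t: 12.85
tcp_pos: [0.5078, 0.2936, 0.0006]
eef_rot: [[1.0, 0.001, -0.0], [0.001, -1.0, -0.0], [-0.0, 0.0, -1.0]]
ft_force: [0.7, -0.3, -0.9]
gripper_width: 0.635
```

>>> step_arm(steps=[[0, 0, 0.001, 0, 0.05], [0, 0, 0, 0, 0.05]])

```text
t: 13.05
tcp_pos: [0.5079, 0.2937, 0.0003]
eef_rot: [[1.0, 0.001, 0.0], [0.001, -1.0, 0.0], [0.0, -0.0, -1.0]]
ft_force: [-1.7, -0.9, 3.4]
gripper_width: 0.634
```

>>> step_arm(steps=[[0, 0, 0.001, 0, 0.05], [0, 0, 0, 0, 0.05]])

```text
t: 13.25
tcp_pos: [0.508, 0.2937, 0.0002]
eef_rot: [[1.0, 0.001, 0.001], [0.001, -1.0, 0.0], [0.001, -0.0, -1.0]]
ft_force: [-3.1, -1.3, 11.6]
gripper_width: 0.632
```

Contact with the tray floor. I'll ease off 1 mm and slide +x into the notch, watching the force.

>>> step_arm(steps=[[0, 0, -0.001, 0, 0.05], [0.003, 0, 0, 0, 0.05], [0.002, 0, 0, 0, 0.05], [0.001, 0, 0, 0, 0.05], [0, 0, 0, 0, 0.05]])

```text
t: 13.75
tcp_pos: [0.5122, 0.2936, 0.0003]
eef_rot: [[1.0, 0.001, -0.003], [0.001, -1.0, -0.0], [-0.003, 0.0, -1.0]]
ft_force: [-5.7, -0.1, 9.2]
gripper_width: 0.635
```

>>> step_arm(steps=[[0.001, 0, 0, 0, 0.05], [0.001, 0, 0, 0, 0.05], [0, 0, 0, 0, 0.05]])

```text
t: 14.05
tcp_pos: [0.5144, 0.2936, 0.0003]
eef_rot: [[1.0, 0.001, -0.003], [0.001, -1.0, -0.0], [-0.003, 0.0, -1.0]]
ft_force: [-4.6, 0.2, 9.4]
gripper_width: 0.635
```

>>> step_arm(steps=[[0.001, 0, 0, 0, 0.05], [0, 0, 0, 0, 0.05]])

```text
t: 14.25
tcp_pos: [0.5154, 0.2936, 0.0002]
eef_rot: [[1.0, 0.001, -0.003], [0.001, -1.0, -0.0], [-0.003, 0.0, -1.0]]
ft_force: [-4.2, -0.7, 10.3]
gripper_width: 0.636
```

```bash
python3 - <<'E'
from h import *
s=r.observe();w=eyes.camera_info("wrist");im=eyes.capture("wrist")[:,:,::-1].copy(); cv2.imwrite("pics/w12.png",im)
print(s["gripper_width"],s["tcp_pos"],s["ft_force"])
B=((17,130,80),(26,255,255))
for c in cnts(im,(180,60,480,330),*B,300):
    P=plane(w,c,.0065)[:,:2]; print(len(c),hexfit(P)[0],P.min(0),P.max(0))
E
```

```text
0.6359559032274567 [5.15385575e-01 2.93552157e-01 2.41572147e-04] [-4.2121667  -0.69649776 10.28638954]
5324 [0.5390547  0.28002266] [0.48147481 0.23745523] [0.59629691 0.32245023]
3099 [0.56398865 0.32291732] [0.53186428 0.29501161] [0.59622737 0.35108988]
```

View pics/w12.png

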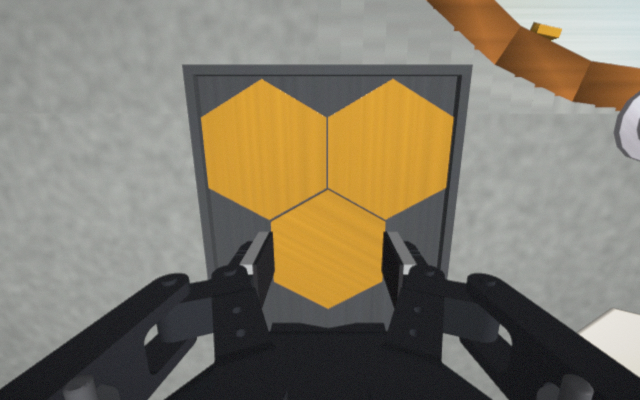

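The loose hexagon sits in the notch with hairline gaps. One millimetre more, until the force rises.

>>> step_arm(steps=[[0.0007, 0, 0, 0, 0.05], [0.0005, 0, 0, 0, 0.05], [0, 0, 0, 0, 0.05]])

```text
t: 14.6
tcp_pos: [0.5165, 0.2936, 0.0003]
eef_rot: [[1.0, 0.001, -0.003], [0.001, -1.0, -0.0], [-0.003, 0.0, -1.0]]
ft_force: [-4.5, 0.4, 9.9]
gripper_width: 0.639
```

>>> step_arm(steps=[[0.0007, 0, 0, 0, 0.05], [0, 0, 0, 0, 0.05]])

```text
t: 14.8
tcp_pos: [0.517, 0.2936, 0.0002]
eef_rot: [[1.0, 0.001, -0.003], [0.001, -1.0, -0.0], [-0.003, 0.0, -1.0]]
ft_force: [-5.7, 0.3, 10.6]
gripper_width: 0.636
```

```bash
python3 - <<'E'
from h import *
s=r.observe();w=eyes.camera_info("wrist");im=eyes.capture("wrist")[:,:,::-1].copy(); cv2.imwrite("pics/w13.png",cv2.resize(im[60:320,180:480],None,fx=2.5,fy=2.3,interpolation=cv2.INTER_CUBIC))
print(s["gripper_width"],s["tcp_pos"],s["ft_force"])
E
```

```text
0.6361047586043451 [5.17008847e-01 2.93550541e-01 2.37007055e-04] [-5.69513633  0.29688721 10.6237031 ]
```

View pics/w13.png

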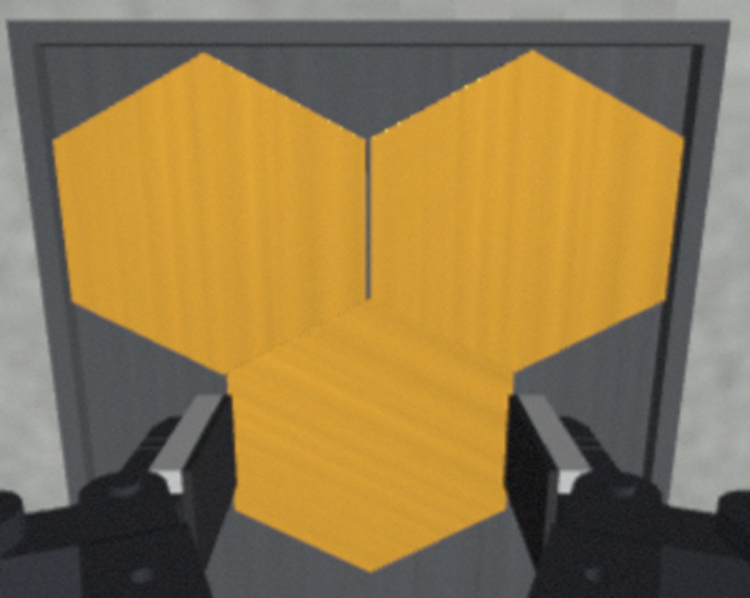

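The faces are touching now. Letting go.

>>> step_arm(steps=[[0, 0, -0.0005, 0, 0.068], [0, 0, 0, 0, 0.068], [0, 0, 0, 0, 0.068], [0, 0, 0, 0, 0.068]])

```text
t: 15.25
tcp_pos: [0.519, 0.2936, -0.0001]
eef_rot: [[1.0, 0.001, -0.0], [0.001, -1.0, -0.0], [-0.0, 0.0, -1.0]]
ft_force: [0.5, -0.6, 0.4]
gripper_width: 0.801
```

>>> step_arm(steps=[[0, 0, -0.01, 0, 0.068], [0, 0, -0.02, 0, 0.068], [-0.015, 0, -0.03, 0, 0.068], [-0.02, 0, -0.03, 0, 0.068], [0, 0, 0, 0, 0.068]])

```text
t: 15.75
tcp_pos: [0.4837, 0.2945, 0.0944]
eef_rot: [[1.0, 0.001, 0.004], [0.001, -1.0, 0.003], [0.004, -0.003, -1.0]]
ft_force: [0.1, 0.2, 0.4]
gripper_width: 0.798
```

```bash
python3 - <<'E'
from h import *
s=r.observe();w=eyes.camera_info("wrist");im=eyes.capture("wrist")[:,:,::-1].copy(); cv2.imwrite("pics/w14.png",im)
t=eyes.capture("scene")[:,:,::-1].copy(); cv2.imwrite("pics/s14.png",t)
np.save("w14.npy",{"K":np.array(w["K"]),"extrinsics":np.array(w["extrinsics"])},allow_pickle=True)
print(s["gripper_width"],s["tcp_pos"],s["ft_force"])
E
```

```text
0.7975992237863802 [0.48373355 0.29452692 0.09437794] [0.1352319  0.19399522 0.38370196]
```

View pics/w14.png

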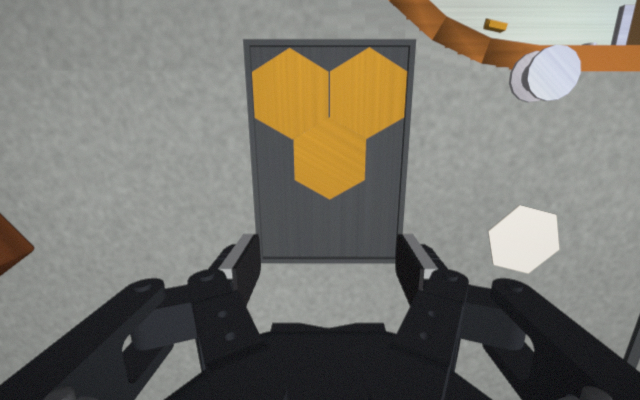

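View pics/s14.png

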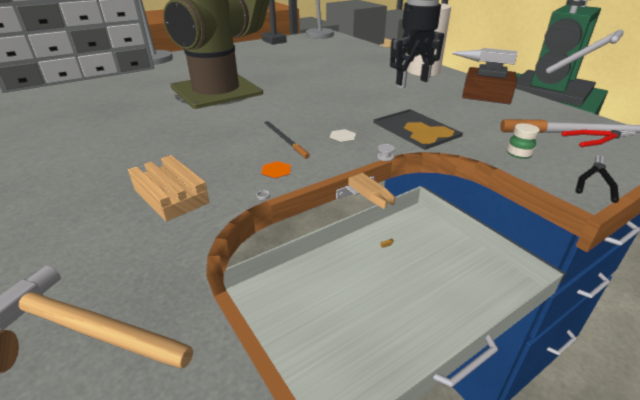

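The three hexagons form a honeycomb: the loose one is at (330,158) and the others at (290,92) and (369,92). I'll check from corner pixels that it is nested flat and not riding on the edges.

```bash
python3 - <<'E'
from h import *
im=cv2.imread("pics/w14.png");w=np.load("w14.npy",allow_pickle=True).item()
c=max(cnts(im,(240,35,420,210),(17,130,80),(26,255,255),300),key=len)
P=plane(w,c,.0065)[:,:2]
ap=cv2.approxPolyDP((P*1000).astype(np.float32).reshape(-1,1,2),2.5,True).reshape(-1,2); print(np.round(ap,1).tolist())
print("slot ends",plane(w,[(329,71),(329,118)],.0065)[:,:2])
cv2.imwrite("pics/c14.png",cv2.resize(im[35:210,235:425],None,fx=4,fy=3.4,interpolation=cv2.INTER_CUBIC))
A=P[P[:,0]<.525]; print("rear part y",A[:,1].min(),A[:,1].max(),"xmin",P[:,0].min(),"xmax",P[:,0].max())
E
```

```text
[[597.0, 265.79998779296875], [580.9000244140625, 293.8999938964844], [549.2999877929688, 294.29998779296875], [580.2999877929688, 294.8999938964844], [595.7999877929688, 321.0], [579.9000244140625, 351.0], [548.5, 350.6000061035156], [531.7000122070312, 322.0], [500.1000061035156, 321.29998779296875], [484.6000061035156, 294.6000061035156], [500.29998779296875, 266.29998779296875], [532.5999755859375, 265.79998779296875], [549.7000122070312, 237.3000030517578], [580.2999877929688, 237.3000030517578]]
slot ends [[0.58094573 0.29442261]
 [0.54779614 0.29431301]]
rear part y 0.2657308362088292 0.3223162241399645 xmin 0.48456675650704933 xmax 0.5970059482534446
```

View pics/c14.png

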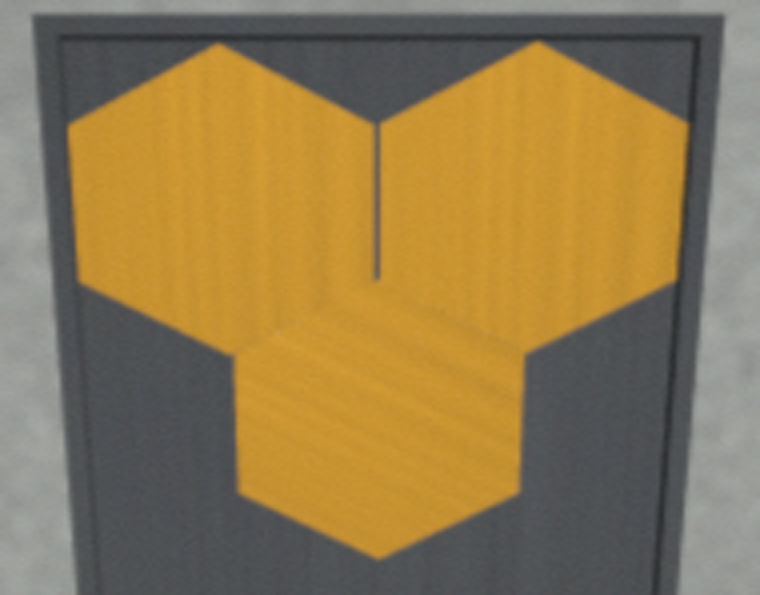

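The centre spacing is about 48 mm in x, so the faces touch. As a height check I'll tap the plate lightly with nearly closed fingers; flat on the floor, its top should be at z = 6.5 mm.

>>> step_arm(steps=[[0.016, 0, 0.01, 0, 0.02], [0.016, 0, 0.02, 0, 0.02], [0, 0, 0.025, 0, 0.02], [0, 0, 0.02, 0, 0.02], [0, 0, 0, 0, 0.02]])

```text
t: 16.35
tcp_pos: [0.5145, 0.2919, 0.0102]
eef_rot: [[1.0, 0.0, -0.007], [0.0, -1.0, -0.004], [-0.007, 0.004, -1.0]]
ft_force: [-1.2, -0.9, 0.5]
gripper_width: 0.234
```

>>> step_arm(steps=[[0, 0, 0, 0, 0.02], [0, 0, 0, 0, 0.02]])

```text
t: 16.55
tcp_pos: [0.5169, 0.2938, 0.0152]
eef_rot: [[1.0, 0.0, 0.001], [0.0, -1.0, 0.0], [0.001, -0.0, -1.0]]
ft_force: [-0.2, -0.7, 0.0]
gripper_width: 0.235
```

>>> step_arm(steps=[[0, 0, 0.003, 0, 0.02], [0, 0, 0.002, 0, 0.02], [0, 0, 0.001, 0, 0.02], [0, 0, 0, 0, 0.02]])

```text
t: 16.95
tcp_pos: [0.5158, 0.2937, 0.0094]
eef_rot: [[1.0, 0.001, 0.0], [0.001, -1.0, 0.0], [0.0, -0.0, -1.0]]
ft_force: [0.1, 0.4, -0.4]
gripper_width: 0.237
```

>>> step_arm(steps=[[0, 0, 0.001, 0, 0.02], [0, 0, 0.001, 0, 0.02], [0, 0, 0, 0, 0.02]])

```text
t: 17.25
tcp_pos: [0.5157, 0.2936, 0.0071]
eef_rot: [[1.0, 0.001, -0.0], [0.001, -1.0, -0.0], [-0.0, 0.0, -1.0]]
ft_force: [-0.3, -0.6, 0.6]
gripper_width: 0.235
```

>>> step_arm(steps=[[0, 0, 0.001, 0, 0.02], [0, 0, 0, 0, 0.02]])

```text
t: 17.45
tcp_pos: [0.5158, 0.2937, 0.0067]
eef_rot: [[1.0, 0.001, 0.0], [0.001, -1.0, 0.0], [0.0, -0.0, -1.0]]
ft_force: [-1.3, -0.3, 4.8]
gripper_width: 0.236
```

Contact came at 6.7 mm, so it lies flat on the floor. Lifting away for a last look.

>>> step_arm(steps=[[0, 0, -0.005, 0, 0.02], [0, 0, -0.02, 0, 0.02], [-0.015, 0, -0.03, 0, 0.02], [-0.02, 0, -0.03, 0, 0.02], [0, 0, 0, 0, 0.02]])

```text
t: 17.95
tcp_pos: [0.4805, 0.2945, 0.0948]
eef_rot: [[1.0, 0.002, 0.004], [0.002, -1.0, 0.002], [0.004, -0.002, -1.0]]
ft_force: [0.8, 0.0, 0.2]
gripper_width: 0.232
```

```bash
python3 - <<'E'
from h import *
w=eyes.camera_info("wrist");im=eyes.capture("wrist")[:,:,::-1].copy(); cv2.imwrite("pics/w15.png",im)
t=eyes.capture("top")[:,:,::-1].copy(); cv2.imwrite("pics/t15.png",t)
c=max(cnts(im,(230,20,430,225),(17,130,80),(26,255,255),300),key=len)
P=plane(w,c,.0065)[:,:2]
ap=cv2.approxPolyDP((P*1000).astype(np.float32).reshape(-1,1,2),2.5,True).reshape(-1,2); print(np.round(ap,1).tolist())
E
```

```text
[[597.0999755859375, 265.79998779296875], [581.2000122070312, 293.79998779296875], [549.0, 294.20001220703125], [579.7999877929688, 294.8999938964844], [596.5, 323.79998779296875], [580.0999755859375, 350.79998779296875], [548.4000244140625, 350.8999938964844], [531.9000244140625, 322.5], [500.8999938964844, 321.8999938964844], [484.6000061035156, 294.5], [500.20001220703125, 266.20001220703125], [532.4000244140625, 265.79998779296875], [549.4000244140625, 237.39999389648438], [580.4000244140625, 237.3000030517578]]
```

View pics/w15.png

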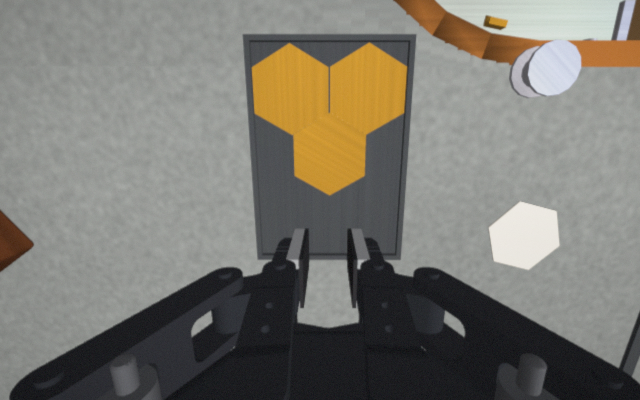

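View pics/t15.png

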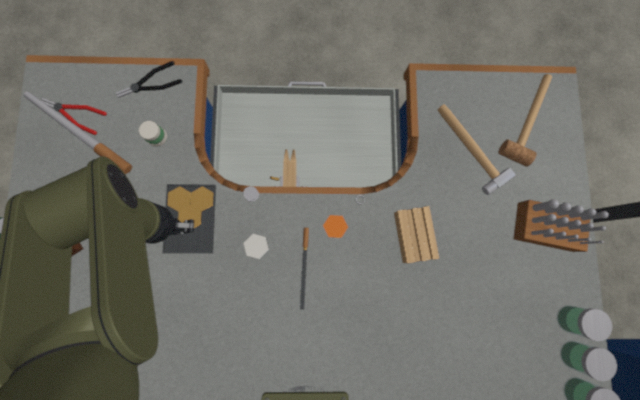

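The honeycomb is unchanged after the tap. The offcut is in the tray at top-view (275,178), and the file, ring, spool and look-alikes are where they were. Handing in.

```bash
python3 -c "
from workcell import r
print(r.finish_job())"
```

```text
the job is handed in; nothing more can be done
None
```

The honeycomb is closed up in the soldering tray and I handed the job in at about 18 s of the 61 s allowed. The hand-in gives no verdict, so the results below are my own measurements.

- **Offcut:** I swept it off the pin with shut fingers. Several later pictures show it lying in the catch tray.
- **Hexagon onto the pin:** I pressed on it with two fingertips at 6–11 N, turned it 30° and slid it out without lifting it. It ended about 42 mm along the pin, within 1 mm of its centre line and level.
- **Pick-up and placing:** I gripped it on the two overhanging flats, laid it in the tray and slid it along +x into the notch.

**Last checks:**
- The loose hexagon's centre is about 48 mm behind the other two in x, and no gap shows at its two faces.
- The other two keep a small gap between them, about 57 mm centre to centre (60 mm allowed).
- A light tap met the loose hexagon's top at 6.7 mm, against 6.5 mm expected, so it lies flat on the tray floor.
- In the last pictures the spool, ring and file had not moved visibly.

**Disagreements:**
- The top and scene cameras differed by up to 5 mm on where the loose hexagon lay at the start, so I used the closer wrist views instead.
- The scene view's colour mask for the offcut on the pin was unusable and I left it out.
- I expected the force to rise when the faces met in the notch, but it stayed near the sliding friction (4–6 N). I judged that contact by the pictures and spacing alone.

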